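# Seat a tapered sample pot in a rocking mixer

### The arm

A 7-joint arm with a two-finger parallel gripper is mounted at the origin on a cart in front of the work surface, level with it; the furniture and walls round the work are solid. World frame = base frame: x ahead of the robot, y to its left, z up, the work surface at z = 0. Lengths are in mm, angles in rad, forces in N, time in s.
With the tool pointing down it reaches from about 400 to 850 mm from the base axis. Payload 10.4 kg.
Tool frame: the origin (TCP) lies on the centre line of the jaws, within the pads' length; the fingertips stand 17 mm ahead of it and the grasp point (between the pads) lies 2 mm behind it; z points along the fingers, y is the line along which they close (so a half turn about z gives the same grasp; the last joint's range is limited). The gripper opens to 87 mm and grips with 3 to 60 N. Pads are 19 mm wide; open, the fingers measure 117 mm over their backs; the gripper's body (75 mm by 190 mm) begins 51 mm behind the grasp point.
Start: joints at [-1.288, 0.332, -0.065, 1.46, 0.022, 1.35, -0.088], TCP at [188.147, 596.029, 239.576] pointing down, gripper open.
Joint ranges: [-2.6, 2.6], [-0.5, 2.12], [-1.47, 1.34], [0.16, 2.42], [-1.27, 4.41], [0.06, 2.06], [-2.6, 2.6]. Speed limits (rad/s): [2.22, 2.22, 2.79, 2.79, 3.14, 3.14, 3.14].

### API

Orientations are given as a unit quaternion [w, x, y, z].
In Python, from workcell import ctrl gives the robot as it stands. The module is installed in compiled form; this text tells all that it offers.
- The arm moves only by the tool play_rows, never from a script. Its argument "targets" is a list of rows, each a list of 5 numbers: the opening, from 0 (shut) to 1 (fully open), then the shift along the tool's x, y, z in cm, then the turn about the tool's z in degrees. In form: [[gripper, dx, dy, dz, yaw], ...]. A call has 1 to 20 rows; each row shifts and turns the commanded pose from where the row before left it, along the tool's axes as they then stand; what a row does not reach is not made up. A row lasts 1/10 s, in which the tool goes at most 50 mm and 8.59 degrees, less where a joint would pass 70% of its speed; a pose out of reach is approached as far as the arm can. A call is refused whole if a number of a shift passes 5 or a number of a turn 8.59, either way. A call with a gripper value outside its range is refused whole. The fingers move at their own pace and stop on an object; "grip_force" is the grip in N (left out, the last holds). Time passes only in rows, so rows that do not move let the fingers close. It gives the time, the measured TCP pose, the force, the opening and the grip force at its end, in the units of the state.
- ctrl.get_state(): the state, without advancing time (a new reading comes with each control period).
- ctrl.read_camera(name): name is "scene" or "side" or "wrist"; returns (picture, depth): 420x560x3 uint8, blue, green, red; 420x560 float32, mm along the optical axis (not along the pixel's ray), 0 where there is no reading.
- ctrl.camera_info(name): a dict with "K" (3x3 intrinsics, pixels), "view" (4x4, takes a point from world to camera coordinates). Camera axes: x right, y up, looking along -z (the intrinsics and any distortion apply to the point x, -y, -z); pixel columns grow to the right and rows downward; lengths in mm; the calibration is good to about 2 mm. A picture is of the moment at which its call begins: read the wrist's pose just before it. camera_info takes no time and is no camera call; for the wrist camera it gives the pose at the moment of the call.
- ctrl.job_done(): hands the job in; it is judged then, once.
Trained networks look in the newest picture that a camera, given by its name, has taken for a name from the list of things; names that differ only in an ending like _2 or _b are one class to them, and where a whole thing is asked for, a point or a joint stands for the part that bears it (a point fixed in the world has none). Each returns a list of dicts, best first, with "p" (0 to 1); they miss things now and then, are a little off and sometimes report something else, mostly with a low value. They report only what shows in the picture. A call takes as long as a camera call.
- ctrl.silhouettes(name, camera): "pixels" (420x560 bool, what is visible of it) and "box" ([left, top, right, bottom] in pixels, round what is visible of it).
- ctrl.mark_of(name, camera): "uv" ([column, row] in pixels: a listed point, or the origin of a listed thing).
The state is a dict: "time_s": time; "joint_positions": joint angles; "joint_vel": joint speeds; "joint_efforts": joint torques, N m; "ee_pos": TCP position; "tool_rot": TCP orientation; "wrist_force": force on the tool from outside, world axes, zero at the start; "ft_torque": the same for the moment, N m; "gripper_width": finger opening in mm; "grasp_force": force on a finger pad.
Only numpy, scipy, OpenCV 4.12 (cv2) and the standard library are available. Lean on these libraries where they do the work, as an engineer would, in place of code of your own. Each camera call takes 0.05 s, during which the arm holds its last target. There are 200 camera calls.

### The job

Load the steel sample pot with the blue cap into the blue-banded tapered cup of the little rocking mixer: set it in upright and press it fully home with a push of about 15 newtons (12 at least; never more than 20 here or later). Then check that it rocks free by tipping the seated pot clearly over away from the robot (at least 10 degrees) and after that the same amount back towards the robot, the pot staying down in its taper all the while, and let go so that it stands upright and still. Leave the orange-capped pot and everything else where they stand.

Things in the scene. Friction and masses are not known exactly. Their poses are not given: they have to be found in the camera images.
- blue_pot_knob (a point): centre of the blue cap of the loose steel pot to load (0.22 kg), on its axis (z), 66 mm above its flat underside, on which it stands. Cap: upright cylinder 28 mm across, from 44 to 86 mm above the underside; grip it here. Below it a flange 59 mm across (40 to 44 mm up), then the taper: 53 mm across at its top, 28 mm at the underside
- blue_pot_mid (a point): point on the blue pot's axis inside the taper, 20 mm above its underside. With the pot fully home it lies on the cup's true pivot axis (within 1.5 mm), so up to 8 mm above or below point pivot, and stays there when it rocks. Home is felt: the downward resistance rises steeply (about 10 N per mm) with little side force
- orange_pot_knob (a point): centre of the orange cap of another pot, 66 mm above its underside; same shape but a blunter taper that does not match the cup (41 mm across the underside). Loose; leave it
- rocker: rocking mixer, fixed: white base plate 100 x 120 x 12 mm (x, y, z), origin at the centre of its underside; y = pivot axis, x points away from the robot (give or take its yaw). Two white cheeks at y = +-42 mm, 72 mm tall, carry an aluminium cup with a blue band; cup rim 51 mm inside, 59 mm outside, nominally 72 mm above the worktop; it tapers to 26 mm at its floor, 39 mm below the rim
- pivot (a point): nominal centre of the mixer's pivot axis, 58 mm above the worktop, axes as body rocker. The cup is clamped anywhere up to 8 mm above or below it (slots in the cheeks) and up to 3 mm to either side along y: these offsets are NOT in any measured pose and must be felt (or seen); along x it is centred. A pot lowered off centre is pushed along y towards the cup's centre by its wall
- cup (a joint): rocking angle of the cup about the pivot pin (rad): 0 upright, positive = its top leans away from the robot (+x of the mixer), negative = towards the robot; swings freely +-0.4, weakly sprung to upright (0.5 N m/rad)
- beaker: glass beaker, 82 mm wide, 109 mm tall, origin at the underside; bystander
- vial_std: small vial with black cap, 27 mm wide, 62 mm tall, behind the mixer; bystander
- tape: roll of tape lying flat, 73 mm wide, 19 mm tall; bystander
- seat_pin (a joint): how far the pot's underside has pushed down the small sprung brass pin (10 mm across, tip 9 mm above the floor) in the middle of the cup's floor (m): 0 when the cup is empty, about 0.004 with the pot fully home in its taper, less while it is not; its spring is weak (0.2 N per mm)

How it is judged:
By the outcome, as a careful person would: the job done as asked, in the order asked, and still so for the second after the job is handed in, with the robot touching nothing.
It also fails if it takes over 72 s, if anything falls off the work surface, if the arm or the gripper's body presses on something with over 40 N, if the wrist force passes 120 N, or if a joint passes its speed limit or range.

## Working session

There is one attempt and no reset: what is moved stays moved. The work goes in short steps, Python scripts to look and compute and a tool call to move; the robot and the scene stay as the last step left them, time stands still between calls to the robot, and variables do not carry over. Pictures are saved under pics/ and viewed, at most 10 in all, crops included, and the job is handed in when it is done.

Besides the shell and the picture viewer there is one more tool, called after "Call:" in YAML: its name, and indented under it one key for each argument. play_rows: Moves the arm, as the interface text tells. Its arguments: {"type":"object","properties":{"targets":{"type":"array","items":{"type":"array","items":{"type":"number"}}},"grip_force":{"type":"number"}},"required":["targets"]}

```bash
mkdir -p pics
cat > h.py <<'E'
import numpy as np, cv2
from workcell import ctrl
def world(cam,uv,depth,info=None):
    i=info or ctrl.camera_info(cam); K=np.array(i["K"]);V=np.array(i["view"])
    x=(uv[0]-K[0,2])/K[0,0]*depth; y=(uv[1]-K[1,2])/K[1,1]*depth
    return (np.linalg.inv(V)@np.array([x,-y,-depth,1]))[:3]
def ray(cam,uv,z):
    a=world(cam,uv,100.);b=world(cam,uv,1000.); t=(z-a[2])/(b[2]-a[2]); return a+t*(b-a)
E
python3 - <<'E'
from h import *
np.set_printoptions(precision=1,suppress=True)
s=ctrl.get_state(); print({k:np.round(v,3) for k,v in s.items()})
ims=[]
for c in ["scene","side"]:
    im,d=ctrl.read_camera(c); ims.append(im)
    cv2.imwrite(f"pics/{c}0.png",im)
    i=ctrl.camera_info(c);print(c,{k:v for k,v in i.items() if k not in("K","view")})
    for n,z in [("blue_pot_knob",66),("orange_pot_knob",66),("pivot",58),("rocker",0),("beaker",0),("vial_std",0),("tape",0),("blue_pot_mid",20)]:
        for r in ctrl.mark_of(n,c)[:2]:
            print(c,n,round(r["p"],2),np.array(r["uv"]),ray(c,r["uv"],z))
E
```

```text
{'time_s': np.float64(0.0), 'joint_positions': array([-1.3,  0.3, -0.1,  1.5,  0. ,  1.4, -0.1]), 'joint_vel': array([-0.,  0.,  0., -0., -0.,  0.,  0.]), 'joint_efforts': array([  0. , -62.3,   0. , -39. ,  -0.1,   0. ,   0. ]), 'ee_pos': array([188.1, 595.6, 238.7]), 'tool_rot': array([-0. ,  0.2,  1. , -0. ]), 'wrist_force': array([-0.1,  0.1, -0.1]), 'ft_torque': array([0., 0., 0.]), 'grasp_force': np.float64(0.0), 'gripper_width': np.float64(87.171)}
scene {}
scene blue_pot_knob 0.59 [359.7 282.8] [ 510.4 -300.2   66. ]
scene orange_pot_knob 0.53 [211.5 170. ] [471.1 354.   66. ]
scene orange_pot_knob 0.53 [352.9 297.3] [ 460.7 -320.8   66. ]
scene pivot 0.9 [299.6 240. ] [492.9 -67.9  58. ]
scene rocker 0.64 [302.5 250.3] [504.5 -70.6   0. ]
scene beaker 0.72 [377.9 271. ] [ 622.1 -280.6    0. ]
scene vial_std 0.51 [316.8 227.1] [604.6 -31.4   0. ]
scene blue_pot_mid 0.79 [354.2 297.5] [ 488.2 -305.9   20. ]
side {}
side blue_pot_knob 0.7 [328.9 146.8] [ 500.8 -297.2   66. ]
side orange_pot_knob 0.77 [268.1 268.7] [472.2 337.3  66. ]
side pivot 0.68 [306.2 199.2] [479.5   5.7  58. ]
side pivot 0.57 [300.9 186.2] [518.  -51.5  58. ]
side rocker 0.8 [307.5 198.1] [499.1 -70.3   0. ]
side beaker 0.76 [294.9 157.2] [ 622.1 -280.3    0. ]
side vial_std 0.55 [274.2 200.6] [597.1 -15.5   0. ]
side vial_std 0.42 [269.6 275. ] [483.2 300.3   0. ]
side tape 0.5 [204.4 291.7] [625.2 425.6   0. ]
side blue_pot_mid 0.51 [326.  157.8] [ 506.9 -292.4   20. ]
```

View pics/scene0.png

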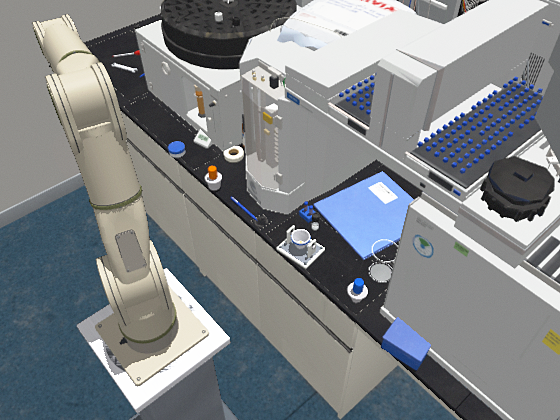

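View pics/side0.png

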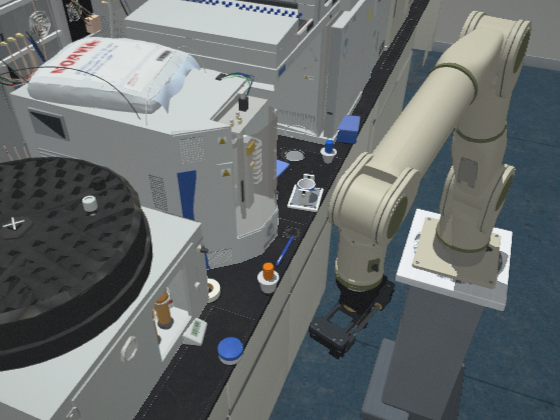

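Run:
```python
from h import *
from scipy.spatial.transform import Rotation as R
np.set_printoptions(precision=3,suppress=True)
s=ctrl.get_state(); q=s["tool_rot"]; Rm=R.from_quat([q[1],q[2],q[3],q[0]]).as_matrix(); print(Rm)
P=[]
for c in ["scene","side"]:
    im,d=ctrl.read_camera(c); i=ctrl.camera_info(c);K=np.array(i["K"]);V=np.linalg.inv(i["view"])
    v,u=np.nonzero(d>0); z=d[v,u]
    p=np.c_[(u-K[0,2])/K[0,0]*z,-(v-K[1,2])/K[1,1]*z,-z,np.ones_like(z)]@V.T
    P.append(p[:,:3])
    if c=="scene":
        for n in ["rocker","blue_pot_knob","beaker"]:
            for r in ctrl.silhouettes(n,c)[:1]: print(n,r["p"],r["box"])
P=np.vstack(P)
for y in range(-500,700,50):
    m=(P[:,1]>=y)&(P[:,1]<y+50)&(P[:,2]>120)&(P[:,2]<600)&(P[:,0]>380)
    if m.any(): print(y,np.sort(P[m,0])[[0,min(5,m.sum()-1),m.sum()//10]].round())
```

```text
[[-0.954  0.301 -0.   ]
 [ 0.301  0.954  0.   ]
 [ 0.     0.    -1.   ]]
rocker 0.93 [278.5, 226.1, 325.8, 269.1]
blue_pot_knob 0.72 [349.1, 276.9, 371.3, 304.3]
beaker 0.75 [369.1, 262.0, 396.2, 284.8]
-500 [507. 507. 511.]
-450 [507. 507. 511.]
-400 [508. 509. 523.]
-350 [551. 551. 556.]
-300 [547. 549. 555.]
-250 [551. 551. 555.]
-200 [549. 551. 554.]
-150 [549. 551. 555.]
-100 [551. 551. 557.]
-50 [545. 548. 557.]
0 [549. 551. 557.]
50 [541. 545. 563.]
100 [520. 521. 533.]
150 [521. 522. 527.]
200 [527. 528. 534.]
250 [540. 541. 558.]
300 [576. 577. 592.]
350 [628. 629. 666.]
400 [587. 591. 602.]
450 [564. 569. 593.]
500 [578. 581. 591.]
550 [586. 588. 610.]
600 [585. 588. 612.]
650 [585. 587. 595.]
```

Run:
```python
from h import *
P=[]
for c in ["scene","side"]:
    im,d=ctrl.read_camera(c); i=ctrl.camera_info(c);K=np.array(i["K"]);V=np.linalg.inv(i["view"])
    v,u=np.nonzero(d>0); z=d[v,u]
    P.append((np.c_[(u-K[0,2])/K[0,0]*z,-(v-K[1,2])/K[1,1]*z,-z,np.ones_like(z)]@V.T)[:,:3])
P=np.vstack(P)
print("min x by y (rows) and z bins 30..700 step 75")
for y in range(-500,500,50):
    o=[]
    for z in range(30,700,75):
        m=(P[:,1]>=y)&(P[:,1]<y+50)&(P[:,2]>z)&(P[:,2]<z+75)&(P[:,0]>250)
        o.append(int(np.sort(P[m,0])[min(4,m.sum()-1)]) if m.any() else -1)
    print(y,o)
```

```text
min x by y (rows) and z bins 30..700 step 75
-500 [434, 508, 508, 508, 507, 508, 519, 582, 734]
-450 [448, 508, 507, 507, 507, 508, 550, 581, -1]
-400 [509, 511, 511, 510, 510, 510, 550, 581, -1]
-350 [474, 594, -1, -1, 1245, 1238, 551, 551, 551]
-300 [474, 585, -1, -1, 1214, 556, 550, 548, 548]
-250 [-1, 636, -1, -1, 1247, 1210, 551, 550, 551]
-200 [-1, -1, -1, -1, 1249, 556, 550, 580, -1]
-150 [490, -1, -1, -1, -1, 558, 550, 581, -1]
-100 [472, -1, -1, -1, -1, 1217, 551, 552, -1]
-50 [477, -1, -1, -1, -1, 557, 548, 552, -1]
0 [608, 854, 796, 742, -1, 557, 551, 553, -1]
50 [542, 543, 546, 550, 545, 546, 551, 553, -1]
100 [516, 520, 522, 522, 522, 524, 605, 1210, -1]
150 [516, 521, 522, 522, 522, 523, 597, 1210, 1237]
200 [522, 526, 528, 528, 528, 530, 752, 1234, 1237]
250 [537, 539, 542, 543, 543, 545, 748, 1235, 1240]
300 [440, 579, 578, 578, 578, 578, 745, -1, -1]
350 [443, 636, 636, 636, 630, 628, 760, 839, -1]
400 [594, 592, 593, 595, -1, -1, -1, 912, -1]
450 [588, 589, 570, 590, 728, 760, -1, 1055, -1]
```

Call:
play_rows:
  targets:
    - [1,-2.83,-3.26,0,0]
    - [1,-2.83,-3.26,0,0]
    - [1,-2.83,-3.26,0,0]
    - [1,-2.83,-3.26,0,0]
    - [1,-2.83,-3.26,0,0]
    - [1,-2.83,-3.26,0,0]
    - [1,-2.83,-3.26,0,0]
    - [1,-2.83,-3.26,0,0]
    - [1,-2.83,-3.26,0,0]
    - [1,-2.83,-3.26,0,0]
    - [1,0,0,0,-5.8]
    - [1,0,0,0,-5.8]
    - [1,0,0,0,-5.9]
    - [1,-0.67,-4.5,0,0]
    - [1,-0.67,-4.5,0,0]
    - [1,-0.67,-4.5,0,0]
    - [1,-0.67,-4.5,0,0]
    - [1,-0.67,-4.5,0,0]
    - [1,-0.67,-4.5,0,0]

```text
time_s: 3.15
ee_pos: [399.9, -72.0, 239.8]
tool_rot: [0.001, 0.0, 1.0, 0.0]
wrist_force: [1.9, 1.3, 0.4]
gripper_width: 86.9
grasp_force: 0.0
```

Run:
```python
from h import *
np.set_printoptions(precision=1,suppress=True)
im,d=ctrl.read_camera("wrist"); cv2.imwrite("pics/w1.png",im)
i=ctrl.camera_info("wrist"); print(np.array(i["K"])); print(np.linalg.inv(i["view"]))
for n,z in [("pivot",58),("rocker",0),("blue_pot_knob",66),("vial_std",0)]:
    for r in ctrl.mark_of(n,"wrist")[:2]: print(n,round(r["p"],2),np.array(r["uv"]),ray("wrist",r["uv"],z))
K=np.array(i["K"]);V=np.linalg.inv(i["view"])
for r in ctrl.silhouettes("rocker","wrist")[:1]:
    v,u=np.nonzero(r["pixels"]&(d>0)); z=d[v,u]
    p=(np.c_[(u-K[0,2])/K[0,0]*z,-(v-K[1,2])/K[1,1]*z,-z,np.ones_like(z)]@V.T)[:,:3]
    print(r["p"],r["box"],len(p)); np.save("rk.npy",p)
    print(np.histogram(p[:,2],bins=range(-5,100,5)))
    b=p[(p[:,2]>7)&(p[:,2]<17)]; print("base",cv2.minAreaRect(b[:,:2].astype(np.float32)))
    t=p[(p[:,2]>55)]; print("top",cv2.minAreaRect(t[:,:2].astype(np.float32)), t.min(0),t.max(0))
```

```text
[[357.5   0.  283.5]
 [  0.  357.5 212.4]
 [  0.    0.    1. ]]
[[  0.   -1.   -0.3 318.2]
 [  1.    0.    0.  -77.9]
 [ -0.   -0.3   1.  386. ]
 [  0.    0.    0.    1. ]]
pivot 0.94 [292.2 284.7] [497.3 -66.7  58. ]
vial_std 0.71 [321.2 335.3] [599.3 -21.5   0. ]
0.88 [231.3, 220.1, 343.0, 303.1] 8003
(array([  10,   68,  182, 3635, 1003,   48,  204,  265,  252,  213,  219,
        253,  320,  372,  557,  391,    0,    0,    0,    0]), array([-5,  0,  5, 10, 15, 20, 25, 30, 35, 40, 45, 50, 55, 60, 65, 70, 75,
       80, 85, 90, 95]))
base ((501.7471008300781, -70.57933044433594), (99.3953628540039, 120.22117614746094), 7.71441650390625)
top ((451.5906066894531, -55.50566864013672), (99.37564849853516, 153.54222106933594), 73.87641143798828) [ 366.5 -122.3   55. ] [519.5 -18.  307. ]
```

View pics/w1.png

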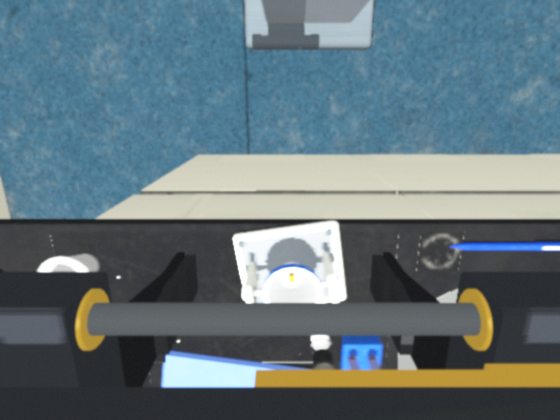

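Run:
```python
from h import *
np.set_printoptions(precision=1,suppress=True)
p=np.load("rk.npy");p=p[p[:,2]<100]
a=np.radians(7.71);c,s=np.cos(a),np.sin(a)
q=np.c_[p[:,:2]-[501.75,-70.58],p[:,2]]; q[:,:2]=q[:,:2]@np.array([[c,-s],[s,c]])
m=(abs(q[:,1])<33)&(q[:,2]>50)
t=q[m]; print(len(t),t.min(0),t.max(0)); 
h=np.histogram(t[:,2],bins=np.arange(50,80,1.5));print(h)
ch=q[(abs(q[:,1])>33)&(q[:,2]>66)]; print("cheek top z",np.percentile(ch[:,2],[5,50,95]),ch[:,1].min(),ch[:,1].max())
top=t[t[:,2]>np.percentile(t[:,2],60)]
for z0 in (60,64,68): 
    w=t[t[:,2]>z0]; print(z0,len(w),w.min(0),w.max(0))
```

```text
1097 [-29.4 -32.8  50. ] [21.2 33.  70.5]
(array([ 68,  56,  50,  38,  47,  52,  46,  57,  70, 112, 120, 106, 243,
        32,   0,   0,   0,   0,   0]), array([50. , 51.5, 53. , 54.5, 56. , 57.5, 59. , 60.5, 62. , 63.5, 65. ,
       66.5, 68. , 69.5, 71. , 72.5, 74. , 75.5, 77. , 78.5]))
cheek top z [68.  72.5 73.9] -46.04178684744714 46.21699523553658
60 759 [-29.4 -31.   60. ] [17.3 31.3 70.5]
64 589 [-29.4 -27.9  64. ] [15.3 31.3 70.5]
68 275 [-28.1 -26.8  68. ] [13.3 30.2 70.5]
```

Call:
play_rows:
  targets:
    - [1,0,-4.5,0,0]
    - [1,0,-4.5,0,0]
    - [1,0,-4.5,0,0]
    - [1,0,-4.5,0,0]
    - [1,0,-4.5,0,0]
    - [1,0,0,0,0]

```text
time_s: 4.05
ee_pos: [398.8, -299.7, 239.4]
tool_rot: [-0.002, 0.002, 1.0, -0.003]
wrist_force: [0.3, 0.6, -0.1]
gripper_width: 87.0
grasp_force: 0.0
```

Run:
```python
from h import *
np.set_printoptions(precision=1,suppress=True)
print(ctrl.get_state()["ee_pos"])
im,d=ctrl.read_camera("wrist"); cv2.imwrite("pics/w2.png",im)
i=ctrl.camera_info("wrist")
for n,z in [("blue_pot_knob",66),("blue_pot_mid",20),("beaker",0)]:
    for r in ctrl.mark_of(n,"wrist")[:2]: print(n,round(r["p"],2),np.array(r["uv"]),ray("wrist",r["uv"],z))
K=np.array(i["K"]);V=np.linalg.inv(i["view"])
for r in ctrl.silhouettes("blue_pot_knob","wrist")[:1]:
    v,u=np.nonzero(r["pixels"]&(d>0)); z=d[v,u]
    p=(np.c_[(u-K[0,2])/K[0,0]*z,-(v-K[1,2])/K[1,1]*z,-z,np.ones_like(z)]@V.T)[:,:3]
    print(r["p"],r["box"],len(p),np.histogram(p[:,2],bins=range(-10,120,10))[0])
    for lo,hi in((80,92),(36,48)):
        b=p[(p[:,2]>lo)&(p[:,2]<hi)]; print(lo,len(b),cv2.minEnclosingCircle(b[:,:2].astype(np.float32)),b.min(0),b.max(0))
```

```text
[ 398.8 -299.7  239.4]
blue_pot_knob 0.67 [284.3 292.7] [ 500.2 -293.7   66. ]
blue_pot_mid 0.64 [284.7 269.6] [ 498.  -291.5   20. ]
beaker 0.81 [296.4 353.3] [ 626.6 -275.2    0. ]
0.87 [257.9, 255.5, 312.5, 302.3] 2138 [   3   48   12    0    0 1320  131  128  152  320    0    0]
80 320 ((499.2160339355469, -297.98175048828125), 13.97420597076416) [ 486.6 -311.9   80. ] [ 500.1 -284.    88.1]
36 1298 ((500.6885681152344, -298.17840576171875), 29.6722412109375) [ 471.5 -326.5   40.3] [ 523.7 -269.1   47.8]
```

View pics/w2.png

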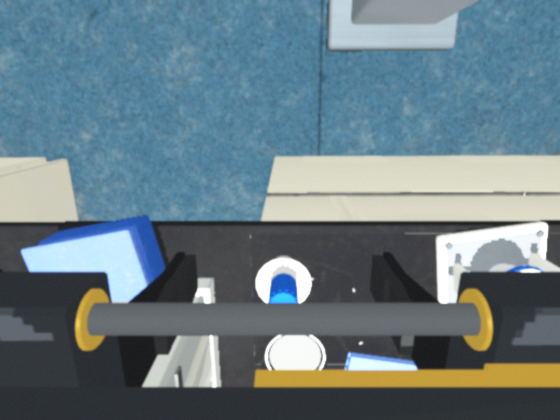

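Call:
play_rows:
  targets:
    - [1,0,0,1.75,7.5]
    - [1,0,0,1.75,7.5]
    - [1,0,0,1.75,7.5]
    - [1,0,0,1.75,7.5]
    - [1,-2.17,1.25,0,0]
    - [1,-2.17,1.25,0,0]
    - [1,-2.17,1.25,0,0]
    - [1,-2.17,1.25,0,0]
    - [1,0,0,0,0]
    - [1,0,0,0,0]
    - [1,0,0,0,0]

```text
time_s: 5.4
ee_pos: [499.6, -294.6, 169.7]
tool_rot: [0.0, 0.259, 0.966, 0.001]
wrist_force: [0.2, -0.5, -0.7]
gripper_width: 87.0
grasp_force: 0.0
```

Call:
play_rows:
  targets:
    - [1,-0.27,-0.26,0,0]
    - [1,0,0,2.5,0]
    - [1,0,0,2.5,0]
    - [1,0,0,2.5,0]
    - [1,0,0,2,0]
    - [1,0,0,0.8,0]
    - [1,0,0,0,0]
    - [1,0,0,0,0]

```text
time_s: 6.2
ee_pos: [501.4, -299.2, 67.5]
tool_rot: [0.001, 0.259, 0.966, -0.0]
wrist_force: [-0.7, -0.6, -0.0]
gripper_width: 87.1
grasp_force: 0.0
```

Call:
play_rows:
  targets:
    - [0.4,0,0,0,0]
    - [0.3,0,0,0,0]
    - [0.2,0,0,0,0]
    - [0,0,0,0,0]
    - [0,0,0,0,0]
    - [0,0,0,0,0]
    - [0,0,0,0,0]
    - [0,0,0,0,0]
  grip_force: 40

```text
time_s: 7.0
ee_pos: [501.1, -298.9, 66.5]
tool_rot: [-0.0, 0.259, 0.966, -0.0]
wrist_force: [-0.6, -1.1, 0.1]
gripper_width: 31.3
grasp_force: 0.4
```

Call:
play_rows:
  targets:
    - [0,0,0,0,0]
    - [0,0,0,0,0]
    - [0,0,0,0,0]
    - [0,0,0,0,0]

```text
time_s: 7.4
ee_pos: [501.0, -298.8, 66.5]
tool_rot: [-0.0, 0.259, 0.966, 0.0]
wrist_force: [-0.3, -0.9, -1.5]
gripper_width: 27.2
grasp_force: 39.6
```

Call:
play_rows:
  targets:
    - [0,0,0,-1,0]
    - [0,0,0,-2.5,0]
    - [0,0,0,-3,0]
    - [0,0,0,-3,0]
    - [0,1.63,2.81,0,0]
    - [0,1.63,2.81,0,0]
    - [0,1.63,2.81,0,0]
    - [0,1.63,2.81,0,0]
    - [0,0,0,0,-7.54]
    - [0,0,0,0,-7.54]
    - [0,0,0,0,-7.54]
    - [0,0,0,0,-7.54]
    - [0,0,0,0,-7.54]
    - [0,0,0,0,0]
    - [0,0,0,0,0]
    - [0,0,0,0,0]

```text
time_s: 9.0
ee_pos: [500.8, -168.9, 161.6]
tool_rot: [-0.0, -0.065, 0.998, 0.0]
wrist_force: [-0.3, -0.5, -2.6]
gripper_width: 27.5
grasp_force: 39.6
```

Run:
```python
from h import *
from scipy.optimize import least_squares
p=np.load("rk.npy");p=p[p[:,2]<100]
a=np.radians(7.71);c,s=np.cos(a),np.sin(a)
q=np.c_[p[:,:2]-[501.75,-70.58],p[:,2]]; q[:,:2]=q[:,:2]@np.array([[c,-s],[s,c]])
t=q[(abs(q[:,1])<33)&(q[:,2]>68.3)&(np.hypot(q[:,0],q[:,1])<33)]
f=lambda v:np.clip(abs(np.hypot(t[:,0]-v[0],t[:,1]-v[1])-27.5)-2,0,None)
r=least_squares(f,[0,0],loss="soft_l1");print(len(t),r.x,r.cost)
r=least_squares(lambda v:np.r_[f([0,v[0]])],[0],loss="soft_l1");print(r.x)
r=np.hypot(t[:,0]-0,t[:,1]-1.5);print(np.percentile(r,[2,25,50,75,98]))
ch=q[(abs(q[:,1])>33)&(q[:,2]>66)];print(ch[:,1].min(),ch[:,1].max())
```

```text
219 [0.81343483 1.69032281] 0.2664634061964044
[1.58267606]
[25.21630907 26.17405421 27.08129209 27.8179188  28.71862883]
-46.04178684744714 46.21699523553658
```

Call:
play_rows:
  targets:
    - [0,-0.49,3.29,0,0]
    - [0,-0.49,3.29,0,0]
    - [0,-0.49,3.29,0,0]
    - [0,0,0,0,0]
    - [0,0,0,0,0]
    - [0,0,0,0,0]

```text
time_s: 9.6
ee_pos: [502.2, -70.1, 161.6]
tool_rot: [0.0, -0.066, 0.998, -0.0]
wrist_force: [-0.3, -0.5, -2.5]
gripper_width: 27.1
grasp_force: 39.6
```

Call:
play_rows:
  targets:
    - [0,0,0.1,1.5,0]
    - [0,0,0,1.5,0]
    - [0,0,0,1.2,0]
    - [0,0,0,0.4,0]
    - [0,0,0,0.3,0]
    - [0,0,0,0,0]

```text
time_s: 10.2
ee_pos: [502.1, -65.8, 112.2]
tool_rot: [-0.001, -0.067, 0.998, 0.002]
wrist_force: [-3.6, 11.1, 6.7]
gripper_width: 26.9
grasp_force: 39.8
```

Run:
```python
from h import *
im,d=ctrl.read_camera("side"); i=ctrl.camera_info("side")
c=im[150:230,260:360]; 
im2,_=ctrl.read_camera("scene"); c2=im2[190:270,250:350]
cv2.imwrite("pics/p3.png",np.hstack([cv2.resize(x,None,fx=4,fy=4,interpolation=cv2.INTER_CUBIC) for x in(c,c2)]))
print(ctrl.get_state()["wrist_force"],ctrl.get_state()["ee_pos"])
```

```text
[-3.52604557 10.96983981  6.56558314] [502.07451542 -65.81494779 112.27812016]
```

View pics/p3.png

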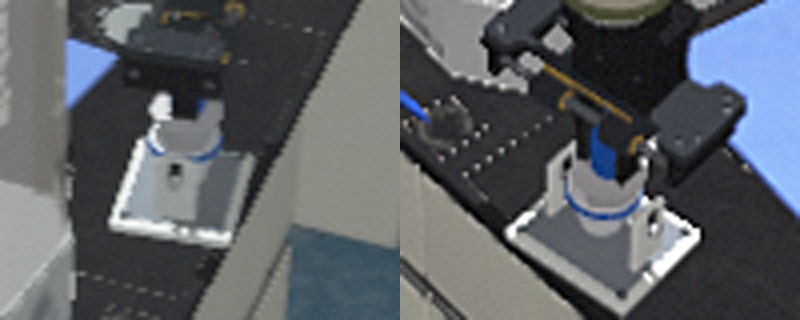

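Call:
play_rows:
  targets:
    - [0,0,0.2,-0.2,0]
    - [0,0,0.2,0,0]
    - [0,0,0,0,0]
    - [0,0,0,0,0]
    - [0,0,0,0,0]

```text
time_s: 10.8
ee_pos: [501.5, -64.5, 114.4]
tool_rot: [-0.0, -0.067, 0.998, -0.0]
wrist_force: [-0.7, -0.7, -1.9]
gripper_width: 26.9
grasp_force: 39.7
```

Call:
play_rows:
  targets:
    - [0,0,0,0.2,0]
    - [0,0,0,0.2,0]
    - [0,0,0,0,0]
    - [0,0,0,0,0]

```text
time_s: 11.2
ee_pos: [501.5, -64.1, 110.4]
tool_rot: [-0.0, -0.067, 0.998, 0.0]
wrist_force: [0.8, 0.9, -2.2]
gripper_width: 27.3
grasp_force: 39.7
```

Call:
play_rows:
  targets:
    - [0,0,0,0.2,0]
    - [0,0,0,0,0]
    - [0,0,0,0,0]

```text
time_s: 11.5
ee_pos: [501.6, -63.7, 108.5]
tool_rot: [-0.0, -0.067, 0.998, 0.0]
wrist_force: [-1.7, 3.9, -1.6]
gripper_width: 27.1
grasp_force: 39.7
```

Call:
play_rows:
  targets:
    - [0,0,0,0.15,0]
    - [0,0,0,0,0]
    - [0,0,0,0,0]

```text
time_s: 11.8
ee_pos: [501.6, -63.4, 107.1]
tool_rot: [-0.0, -0.067, 0.998, 0.001]
wrist_force: [-2.0, 4.9, 3.0]
gripper_width: 27.3
grasp_force: 39.7
```

Call:
play_rows:
  targets:
    - [0,0,0.2,-0.1,0]
    - [0,0,0,0,0]
    - [0,0,0,0,0]
    - [0,0,0,0,0]

```text
time_s: 12.2
ee_pos: [501.3, -62.5, 108.0]
tool_rot: [0.0, -0.067, 0.998, -0.0]
wrist_force: [-0.3, -0.2, -3.2]
gripper_width: 27.0
grasp_force: 39.7
```

Call:
play_rows:
  targets:
    - [0,0,0,0.2,0]
    - [0,0,0,0,0]
    - [0,0,0,0,0]

```text
time_s: 12.5
ee_pos: [501.3, -62.2, 105.9]
tool_rot: [-0.0, -0.067, 0.998, -0.0]
wrist_force: [0.3, 0.1, -2.6]
gripper_width: 27.5
grasp_force: 39.7
```

Call:
play_rows:
  targets:
    - [0,0,0,0.15,0]
    - [0,0,0,0,0]
    - [0,0,0,0,0]

```text
time_s: 12.8
ee_pos: [501.3, -62.0, 104.5]
tool_rot: [-0.0, -0.067, 0.998, 0.0]
wrist_force: [-0.6, 0.3, -3.1]
gripper_width: 27.5
grasp_force: 39.7
```

Call:
play_rows:
  targets:
    - [0,0,0,0.1,0]
    - [0,0,0,0,0]
    - [0,0,0,0,0]

```text
time_s: 13.1
ee_pos: [501.3, -61.9, 103.5]
tool_rot: [-0.0, -0.067, 0.998, 0.0]
wrist_force: [-0.9, 1.5, -0.4]
gripper_width: 27.3
grasp_force: 39.7
```

Call:
play_rows:
  targets:
    - [0,0,0,0.1,0]
    - [0,0,0,0,0]
    - [0,0,0,0,0]

```text
time_s: 13.4
ee_pos: [501.3, -61.8, 102.5]
tool_rot: [-0.0, -0.067, 0.998, 0.0]
wrist_force: [-1.5, 3.0, 1.2]
gripper_width: 27.2
grasp_force: 39.7
```

Run:
```python
from h import *
np.set_printoptions(precision=1,suppress=True)
s=ctrl.get_state();print(s["ee_pos"],s["wrist_force"],s["ft_torque"])
ims=[]
for c in["wrist","scene","side"]:
    im,d=ctrl.read_camera(c); i=ctrl.camera_info(c);K=np.array(i["K"]);V=np.linalg.inv(i["view"]); ims.append(im)
    for n,z in [("blue_pot_knob",102),("pivot",58),("rocker",0)]:
        for r in ctrl.mark_of(n,c)[:1]: print(c,n,round(r["p"],2),np.array(r["uv"]),ray(c,r["uv"],z))
    for n in ("blue_pot_knob","rocker"):
      for r in ctrl.silhouettes(n,c)[:1]:
        v,u=np.nonzero(r["pixels"]&(d>0)); z=d[v,u]
        p=(np.c_[(u-K[0,2])/K[0,0]*z,-(v-K[1,2])/K[1,1]*z,-z,np.ones_like(z)]@V.T)[:,:3]
        np.save(f"{c}_{n}.npy",p); print(c,n,round(r["p"],2),r["box"],p.min(0),p.max(0))
w=cv2.resize(ims[0],(560,420))
e=np.vstack([cv2.resize(ims[2][160:215,275:335],(240,220),interpolation=cv2.INTER_CUBIC),cv2.resize(ims[1][205:255,270:325],(240,200),interpolation=cv2.INTER_CUBIC)])
cv2.imwrite("pics/p4.png",np.hstack([w,e]))
```

```text
[501.3 -61.8 102.5] [-1.5  3.   1.2] [ 1.   0.4 -0. ]
wrist blue_pot_knob 0.56 [285.3 293.2] [503.5 -60.1 102. ]
wrist pivot 0.45 [282.3 251. ] [501.6 -61.9  58. ]
wrist rocker 0.63 [282.3 221.9] [503.5 -61.8   0. ]
wrist blue_pot_knob 0.67 [227.3, 214.9, 339.2, 344.0] [472.8 -90.6  78. ] [515.6 -33.5 124.8]
scene blue_pot_knob 0.61 [301.  229.6] [498.2 -66.9 102. ]
scene pivot 0.91 [301.9 240.1] [497.9 -72.9  58. ]
scene rocker 0.75 [303.3 250.9] [504.8 -74.1   0. ]
scene blue_pot_knob 0.66 [292.5, 223.2, 312.2, 243.5] [474.2 -92.7  63.8] [518.  -40.6 122.2]
scene rocker 0.77 [277.8, 230.0, 328.9, 269.1] [ 442.2 -131.9   -8.3] [566.   29.2  83.8]
side blue_pot_knob 0.42 [306.1 176.3] [502.3 -52.2 102. ]
side pivot 0.81 [303.3 184.7] [513.5 -62.   58. ]
side rocker 0.56 [306.4 200. ] [499.1 -59.4   0. ]
side blue_pot_knob 0.55 [298.0, 180.1, 315.3, 188.0] [475.  -77.1  66.6] [529.9 -30.3  90.5]
side rocker 0.69 [290.9, 183.6, 323.2, 212.6] [ 447.  -141.5   -2.1] [564.7   6.4  77.8]
```

View pics/p4.png

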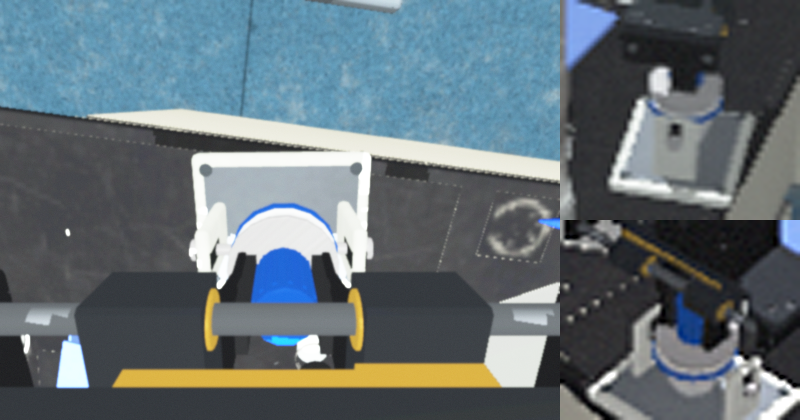

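Call:
play_rows:
  targets:
    - [0,0,0.12,-0.1,0]
    - [0,0,0,0,0]
    - [0,0,0,0.1,0]
    - [0,0,0,0,0]
    - [0,0,0,0,0]

```text
time_s: 14.8
ee_pos: [501.1, -61.2, 102.4]
tool_rot: [-0.0, -0.067, 0.998, -0.0]
wrist_force: [-0.1, 0.5, -1.8]
gripper_width: 27.3
grasp_force: 39.7
```

Call:
play_rows:
  targets:
    - [0,0,0,0.1,0]
    - [0,0,0,0,0]
    - [0,0,0,0,0]

```text
time_s: 15.1
ee_pos: [501.1, -61.0, 101.5]
tool_rot: [-0.0, -0.067, 0.998, 0.0]
wrist_force: [-0.9, 0.1, -1.6]
gripper_width: 27.5
grasp_force: 39.7
```

Call:
play_rows:
  targets:
    - [0,0,0,0.1,0]
    - [0,0,0,0,0]
    - [0,0,0,0,0]

```text
time_s: 15.4
ee_pos: [501.1, -60.9, 100.5]
tool_rot: [-0.0, -0.067, 0.998, 0.0]
wrist_force: [-1.5, 0.3, 0.5]
gripper_width: 27.3
grasp_force: 39.7
```

Call:
play_rows:
  targets:
    - [0,0,0,0.1,0]
    - [0,0,0,0,0]
    - [0,0,0,0,0]

```text
time_s: 15.7
ee_pos: [501.1, -60.8, 99.7]
tool_rot: [-0.0, -0.067, 0.998, 0.0]
wrist_force: [-2.5, 1.3, 5.2]
gripper_width: 27.3
grasp_force: 39.7
```

Call:
play_rows:
  targets:
    - [0,0,0,0.05,0]
    - [0,0,0,0,0]
    - [0,0,0,0,0]

```text
time_s: 16.0
ee_pos: [501.2, -60.8, 99.5]
tool_rot: [-0.0, -0.067, 0.998, 0.0]
wrist_force: [-4.5, 1.4, 9.0]
gripper_width: 26.8
grasp_force: 39.8
```

Call:
play_rows:
  targets:
    - [0,0.1,0.03,0,0]
    - [0,0,0,0,0]
    - [0,0,0,0,0]

```text
time_s: 16.3
ee_pos: [500.8, -60.8, 99.5]
tool_rot: [0.001, -0.067, 0.998, 0.0]
wrist_force: [-1.4, 1.3, 6.1]
gripper_width: 27.1
grasp_force: 39.7
```

Call:
play_rows:
  targets:
    - [0,0,0,0.04,0]
    - [0,0,0,0,0]
    - [0,0,0,0,0]

```text
time_s: 16.6
ee_pos: [500.9, -60.8, 99.4]
tool_rot: [0.001, -0.067, 0.998, 0.0]
wrist_force: [-2.7, 0.5, 8.8]
gripper_width: 27.3
grasp_force: 39.8
```

Call:
play_rows:
  targets:
    - [0,0.05,0,0.04,0]
    - [0,0,0,0,0]
    - [0,0,0,0,0]

```text
time_s: 16.9
ee_pos: [500.8, -60.9, 99.2]
tool_rot: [0.001, -0.067, 0.998, 0.0]
wrist_force: [-1.5, 0.8, 10.8]
gripper_width: 27.4
grasp_force: 39.8
```

Call:
play_rows:
  targets:
    - [0,0.04,0,0.04,0]
    - [0,0,0,0,0]
    - [0,0,0,0,0]

```text
time_s: 17.2
ee_pos: [500.7, -60.9, 99.1]
tool_rot: [0.001, -0.067, 0.998, 0.0]
wrist_force: [-1.5, 1.1, 12.6]
gripper_width: 26.8
grasp_force: 39.8
```

Call:
play_rows:
  targets:
    - [0,0.02,0,0.02,0]
    - [0,0,0,0,0]
    - [0,0,0,0,0]
    - [0,0,0,0,0]

```text
time_s: 17.6
ee_pos: [500.7, -60.9, 99.1]
tool_rot: [0.002, -0.067, 0.998, 0.0]
wrist_force: [-1.4, 0.9, 14.1]
gripper_width: 27.2
grasp_force: 39.8
```

Call:
play_rows:
  targets:
    - [0,0,0,-0.08,0]
    - [0,0,0,-0.07,0]
    - [0,0,0,0,0]
    - [0,0,0,0,0]
  grip_force: 40

```text
time_s: 18.0
ee_pos: [499.8, -60.9, 99.4]
tool_rot: [0.001, -0.067, 0.998, -0.0]
wrist_force: [4.1, 0.2, 1.7]
gripper_width: 26.9
grasp_force: 39.7
```

Call:
play_rows:
  targets:
    - [0,0,0,0,0]
    - [0,0,0,0,0]
    - [0,0,0,0,0]
  grip_force: 10

```text
time_s: 18.3
ee_pos: [499.1, -61.3, 99.2]
tool_rot: [0.0, -0.067, 0.998, -0.0]
wrist_force: [2.6, -2.0, 3.0]
gripper_width: 27.4
grasp_force: 10.0
```

Call:
play_rows:
  targets:
    - [0,-0.2,0,0,0]
    - [0,-0.2,0,0.01,0]
    - [0,-0.2,0,0.01,0]
    - [0,-0.2,0,0.02,0]
    - [0,0,0,0,0]

```text
time_s: 18.8
ee_pos: [506.5, -60.3, 98.3]
tool_rot: [-0.001, -0.067, 0.998, -0.0]
wrist_force: [-2.2, -5.0, 3.6]
gripper_width: 27.8
grasp_force: 10.0
```

Call:
play_rows:
  targets:
    - [0,-0.2,-0.05,0.03,0]
    - [0,-0.2,-0.05,0.04,0]
    - [0,-0.2,0,0.04,0]
    - [0,-0.15,0,0.04,0]
    - [0,0,0,0,0]
    - [0,0,0,0,0]

```text
time_s: 19.4
ee_pos: [513.9, -59.6, 96.7]
tool_rot: [-0.001, -0.067, 0.998, 0.0]
wrist_force: [-4.7, -2.2, 1.6]
gripper_width: 27.4
grasp_force: 10.0
```

```bash
cat > look.py <<'E'
from h import *
import sys
ims=[ctrl.read_camera(c)[0] for c in("wrist","scene","side")]
e=np.vstack([cv2.resize(ims[2][160:215,275:335],(240,220),interpolation=cv2.INTER_CUBIC),cv2.resize(ims[1][205:255,270:325],(240,200),interpolation=cv2.INTER_CUBIC)])
cv2.imwrite(f"pics/{sys.argv[1]}.png",np.hstack([ims[0],e]))
s=ctrl.get_state();print(s["ee_pos"],s["wrist_force"])
E
python3 look.py p5
```

```text
[513.94053113 -59.57374241  96.75494802] [-5.46382833 -1.54668865  2.02224537]
```

View pics/p5.png

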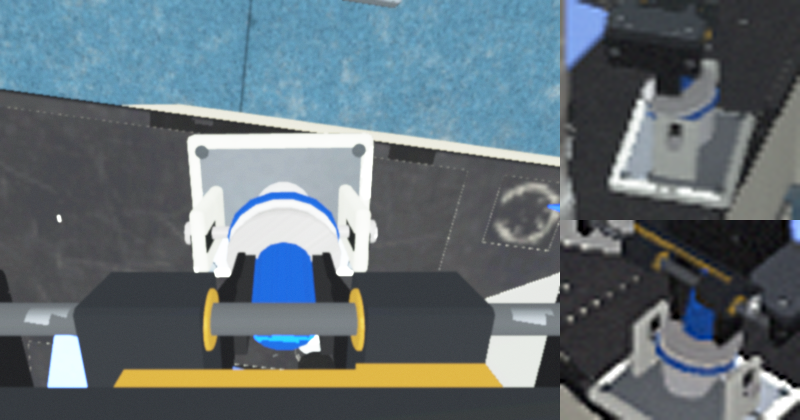

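Call:
play_rows:
  targets:
    - [0,0.2,0,-0.05,0]
    - [0,0.2,0,-0.04,0]
    - [0,0.2,0,-0.03,0]
    - [0,0.2,0,-0.03,0]
    - [0,0.2,0,-0.02,0]
    - [0,0.2,0,-0.01,0]
    - [0,0.1,0,0,0]
    - [0,0,0,0,0]
    - [0,0,0,0,0]

```text
time_s: 20.45
ee_pos: [502.0, -61.5, 99.2]
tool_rot: [0.0, -0.067, 0.998, 0.0]
wrist_force: [2.7, 0.5, -0.3]
gripper_width: 27.5
grasp_force: 10.0
```

Call:
play_rows:
  targets:
    - [0,0.2,0,0.02,0]
    - [0,0.2,0,0.02,0]
    - [0,0.2,0,0.03,0]
    - [0,0.2,0,0.03,0]
    - [0,0,0,0,0]

```text
time_s: 20.95
ee_pos: [493.8, -62.7, 98.2]
tool_rot: [0.0, -0.067, 0.998, 0.0]
wrist_force: [2.9, 0.2, 4.2]
gripper_width: 27.7
grasp_force: 10.0
```

Call:
play_rows:
  targets:
    - [0,0.2,0,0.03,0]
    - [0,0.2,0,0.04,0]
    - [0,0.2,0,0.04,0]
    - [0,0.1,0,0.03,0]
    - [0,0,0,0,0]
    - [0,0,0,0,0]

```text
time_s: 21.55
ee_pos: [486.8, -63.6, 96.7]
tool_rot: [0.0, -0.067, 0.998, 0.0]
wrist_force: [4.0, -0.1, 4.0]
gripper_width: 27.9
grasp_force: 10.0
```

```bash
python3 look.py p6
```

```text
[486.85127444 -63.59534491  96.63557972] [4.17749585 0.87660491 4.01290069]
```

View pics/p6.png

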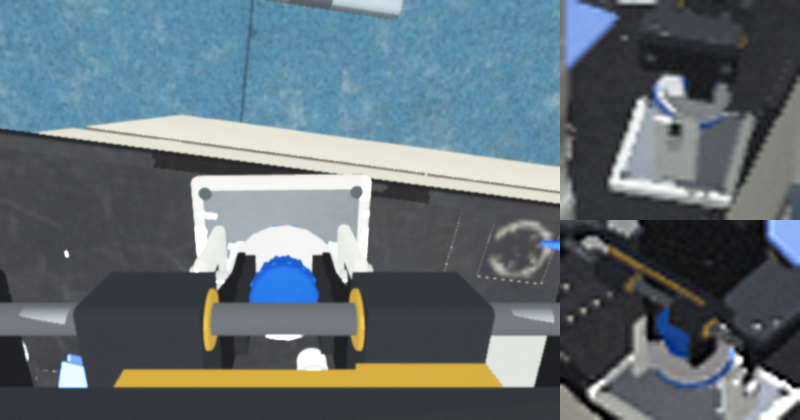

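Call:
play_rows:
  targets:
    - [0,-0.2,0,-0.05,0]
    - [0,-0.2,0,-0.04,0]
    - [0,-0.2,0,-0.03,0]
    - [0,-0.2,0,-0.03,0]
    - [0,-0.2,0,-0.02,0]
    - [0,-0.2,0,-0.01,0]
    - [0,-0.2,0,0,0]
    - [0,0,0,0,0]
    - [0,0,0,0,0]

```text
time_s: 22.6
ee_pos: [500.4, -61.7, 98.2]
tool_rot: [-0.0, -0.067, 0.998, 0.0]
wrist_force: [-1.4, -0.8, 0.7]
gripper_width: 27.8
grasp_force: 10.0
```

Call:
play_rows:
  targets:
    - [0.4,0,0,0,0]
    - [0.5,0,0,0,0]
    - [0.6,0,0,0,0]
    - [0.6,0,0,0,0]
    - [0.6,0,0,0,0]
    - [0.6,0,0,0,0]
    - [0.6,0,0,0,0]

```text
time_s: 23.3
ee_pos: [500.7, -61.7, 98.4]
tool_rot: [0.0, -0.067, 0.998, 0.0]
wrist_force: [-0.1, 0.7, -0.1]
gripper_width: 52.1
grasp_force: 0.0
```

Call:
play_rows:
  targets:
    - [0.6,0,0,-0.5,0]
    - [0.6,0,0,-1.5,0]
    - [0.6,0,0,-2.5,0]
    - [0.6,0,0,-2.5,0]
    - [0.6,2.5,0,0,0]
    - [0.6,3,0,-2,0]
    - [0.6,3,0,-2,0]
    - [0.6,2,0,0,0]
    - [0.6,0,0,0,0]
    - [0.6,0,0,0,0]
    - [0.6,0,0,0,0]
    - [0.6,0,0,0,0]

```text
time_s: 24.5
ee_pos: [400.4, -75.0, 206.3]
tool_rot: [-0.001, -0.067, 0.998, -0.0]
wrist_force: [-0.3, -0.7, 0.0]
gripper_width: 52.1
grasp_force: 0.0
```

```bash
python3 look.py p7
python3 - <<'E'
from h import *
np.set_printoptions(precision=1,suppress=True)
im,d=ctrl.read_camera("wrist"); i=ctrl.camera_info("wrist");K=np.array(i["K"]);V=np.linalg.inv(i["view"])
for r in ctrl.silhouettes("blue_pot_knob","wrist")[:1]:
    v,u=np.nonzero(r["pixels"]&(d>0)); z=d[v,u]
    p=(np.c_[(u-K[0,2])/K[0,0]*z,-(v-K[1,2])/K[1,1]*z,-z,np.ones_like(z)]@V.T)[:,:3]
    print(r["p"],len(p),np.histogram(p[:,2],bins=range(50,130,5)))
    for lo,hi in((70,82),(112,125)):
        b=p[(p[:,2]>lo)&(p[:,2]<hi)]; print(len(b),b.min(0),b.max(0),np.median(b,0))
E
```

```text
[400.12750075 -74.98770383 206.14694113] [ 0.01384061 -0.09643038  0.34119258]
0.85 1542 (array([  0,   0,   0,   5,   6, 565,   0,   0,   0,   0,   6,  10,  43,
       504, 403]), array([ 50,  55,  60,  65,  70,  75,  80,  85,  90,  95, 100, 105, 110,
       115, 120, 125]))
571 [471.7 -85.3  74. ] [526.5 -36.6  79.7] [479.4 -63.9  77.8]
937 [487.3 -75.2 112.1] [514.7 -46.6 122.1] [499.1 -61.1 119.9]
```

View pics/p7.png

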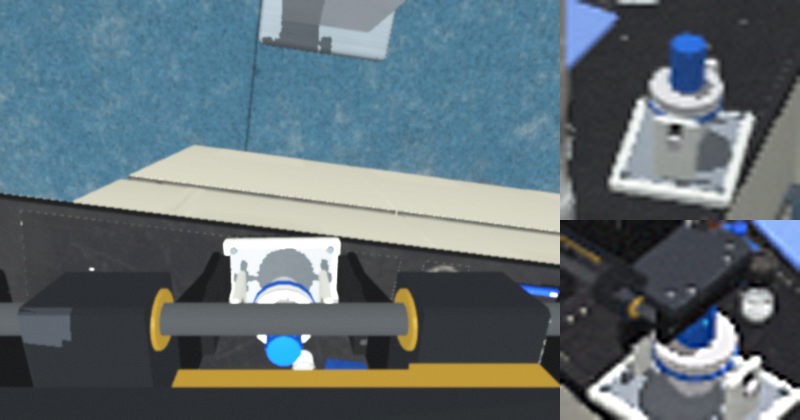

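```bash
python3 -c "
from h import *
print(ctrl.job_done())"
```

```text
the job is handed in; nothing more can be done
None
```

The blue-capped pot is in the blue-banded cup. I pressed it home with about 14 N at the wrist (roughly 16 N on the pot), tipped it about 15° away and then about 17° back, and let go. It stands upright in the last picture, and the job was handed in at about 25 s. I judged the seating by the steep rise in resistance and the camera heights, which agree to about 1.5 mm; I had no seat-pin reading.

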